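Scrub the tall tumbler with the bottle brush

TASK

Take the bottle brush out of its square caddy and scrub the inside of the tall steel tumbler with three strokes: three times push the brush right down to the bottom, and after each time draw it up by more than half the tumbler's depth. Then stand the brush back in its caddy, head down, and let go of it; the tumbler and caddy stay standing where they are and nothing else is knocked over.

Things in the scene. Friction and masses are not known exactly. Their poses are not given: they have to be found in the camera images.
- brush: bottle brush, 190 mm long, about 90 g, standing upright in the caddy at the start, handle up. Origin: centre of the flat foot of the brush head; z runs up along the brush to the handle. Bristle head rigid, 44 mm diameter, from 0 to 75 mm; thin steel wire neck 10 mm diameter from 75 to 103 mm; round light wooden handle 24 mm diameter from 103 to 190 mm (ends rounded).
- brush_handle (a point): point on the brush's axis in its wooden handle, 160 mm above the foot and 30 mm below the handle's end: a good height to grip. Beware: a wall cabinet hangs over the rear of the worktop, y = -0.52 to 0.38, underside at z = 0.55, door fronts at x = 0.575, handles out to x = 0.54: keep wrist and forearm on the robot's side of it, also on the way from the start.
- caddy: brush holder: square, open-topped white ceramic pot 74 x 74 mm, 78 mm high, inside 62 x 62 mm (walls 6 mm), loose, about 0.5 kg. Origin: centre of its underside; z up, x and y square to its walls.
- caddy_floor (a point): centre of the caddy's inner floor, 6 mm above its underside, 72 mm below its rim; z up
- tumbler: tall plain round steel tumbler without a handle, 115 mm high, 84 mm diameter at the mouth tapering to 72 mm at the foot, walls 4 mm (inside 76 mm diameter at the mouth, about 64 mm at the floor), loose, about 0.4 kg, standing upright. Origin: centre of its underside; z up.
- tumbler_floor (a point): centre of the tumbler's inner floor, 6 mm above its underside; z up
- tumbler_mouth (a point): centre of the tumbler's mouth, level with the rim, 109 mm above the inner floor
- mug: bystander: short white ceramic mug with a handle, 82 mm diameter, 85 mm high, standing open side up. Origin: centre of its underside; z up. It may change places with the tumbler and the caddy.
- washing_up_liquid: bystander: standing squeeze bottle with a nozzle, 47 x 64 x 193 mm, origin at the centre of its underside, z up
- soap_pump: bystander: round soap bottle with a pump head, 62 mm diameter, 128 mm high, origin at the centre of its underside, z up
- salt_shaker: bystander: salt shaker, 44 mm diameter, 90 mm high, origin at the centre of its underside, z up

How it is judged:
On the way, in this order (a step that is already met when the one before it is completed fails the run):
1. the brush's foot is within 12 mm of the tumbler's inner floor, inside the tumbler (first stroke down) (horizontal distance between brush and tumbler_floor below 0.034 m and angle between brush's own z axis and vertical below 0.4 rad and z of brush in the frame of tumbler_floor below 0.012 m), for 0.05 s.
2. the brush, over or in the tumbler and upright, is drawn up until its foot is more than 50 mm above the inner floor (first stroke up) (horizontal distance between brush and tumbler_floor below 0.034 m and angle between brush's own z axis and vertical below 0.4 rad and z of brush in the frame of tumbler_floor above 0.05 m), for 0.05 s.
3. the brush's foot is within 12 mm of the tumbler's inner floor, inside the tumbler (second stroke down) (all of step 1), for 0.05 s.
4. the brush, over or in the tumbler and upright, is drawn up until its foot is more than 50 mm above the inner floor (second stroke up) (all of step 2), for 0.05 s.
5. the brush's foot is within 12 mm of the tumbler's inner floor, inside the tumbler (third stroke down) (all of step 3), for 0.05 s.
6. the brush, over or in the tumbler and upright, is drawn up until its foot is more than 50 mm above the inner floor (third stroke up) (all of step 4), for 0.05 s.
At the end, for the whole second after the job is handed in: Brush head down in the caddy: foot within 32 mm sideways of the centre of the caddy floor, under 15 mm above it, leaning under 0.4 rad, slower than 0.03 m/s. Tumbler and caddy upright on the worktop (within 0.1 rad), each within 60 mm of its start (horizontal distance between brush and caddy_floor below 0.032 m and z of brush in the frame of caddy_floor below 0.015 m and angle between brush's own z axis and vertical below 0.4 rad and linear speed of brush below 0.03 m/s and angle between each of tumbler, caddy's own z axis and vertical below 0.1 rad and height (world z) of each of tumbler, caddy below 0.02 m and distance of each of tumbler, caddy from where it was at the start of the episode below 0.06 m); the robot touches nothing.
It fails at once if the tumbler or the caddy is knocked over (tilts more than 0.5 rad) (angle between any of tumbler, caddy's own z axis and vertical above 0.5 rad).
It fails at once if the mug, washing-up liquid, soap pump or salt shaker is knocked over (tilts more than 0.5 rad) (angle between any of mug, washing_up_liquid, soap_pump, salt_shaker's own z axis and vertical above 0.5 rad).
It also fails if it takes over 61 s, if anything falls off the work surface, if the arm or the gripper's body presses on something with over 40 N, if the wrist force passes 120 N, or if a joint passes its speed limit or range.

ROBOT

A 6-joint arm with a two-finger parallel gripper is mounted at the origin on a cart in front of the work surface, level with it; the furniture and walls round the work are solid. World frame = base frame: x ahead of the robot, y to its left, z up, the work surface at z = 0. Lengths are in m, angles in rad, forces in N, time in s.
With the tool pointing down it reaches from about 0.35 to 0.775 m from the base axis. Payload 7.3 kg.
Tool frame: the origin (TCP) lies at the centre of the arm's flange, where the gripper is bolted on; the fingertips stand 178 mm ahead of it and the grasp point (between the pads) lies 159 mm ahead of it; z points along the fingers, y is the line along which they close (so a half turn about z gives the same grasp; the last joint's range is limited). The gripper opens to 92 mm and grips with 3 to 60 N. Pads are 19 mm wide; open, the fingers measure 130 mm over their backs; the gripper's body (75 mm by 190 mm) begins 47 mm behind the grasp point.
Start: joints at [-1.3, 0.342, 1.524, -0, 1.275, -0.146], TCP at [0.213, -0.48, 0.405] pointing down, gripper open.
Joint ranges: [-2.53, 2.53], [-0.77, 2.02], [0.04, 2.7], [-1, 4.14], [0.28, 2.66], [-3.11, 3.11]. Speed limits (rad/s): [2.57, 2.57, 3.14, 3.14, 3.14, 3.14].

INTERFACE

Orientations are given as [roll, pitch, yaw] about the fixed x, y, z axes, in that order (R = Rz(yaw) Ry(pitch) Rx(roll)).
In Python, from cell import robot, imaging, probe_bus gives the robot as it stands (robot), with the cameras (imaging) and the readings (probe_bus).
- The arm moves only by the tool jog_arm, called after ">>>" by a JSON object that holds its "name" and its "arguments". Schema: {"type":"object","properties":{"rows":{"type":"object","properties":{"moves":{"type":"array","items":{"type":"array","items":{"type":"number"},"minItems":6,"maxItems":6},"minItems":1,"maxItems":8}},"additionalProperties":false,"required":["moves"]},"aperture":{"type":"number"},"grip_n":{"type":"number"},"only":{"type":"string"},"quiet":{"type":"boolean"},"lines":{"type":"string"}},"required":["rows"],"additionalProperties":false}. rows is an object whose key "moves" holds a list of rows, 1 to 8 of them, each of 6 numbers: dx, dy, dz in normalised numbers (1 is 25 cm), then a rotation vector rx, ry, rz in fractions of the full range, 1 being pi/2 rad; each row shifts and turns the commanded pose from where the row before left it, along the tool's axes as they then stand; what a row does not reach is not made up. A row lasts 1/12 s, in which the tool goes at most 0.0417 m and 0.125 rad, less where a joint would pass 70% of its speed; a pose out of reach is approached as far as the arm can. aperture is the finger opening in m, set as the call begins (left out keeps the last). The fingers move at their own pace and stop on an object; grip_n is the grip in N (left out, the last holds). Time passes only in rows, so rows that do not move let the fingers close. The tool returns the time, the measured TCP pose, the force, the opening and the grip force at its end. only (a regular expression) keeps the lines of the reply that match it, lines (a string "A,B") keeps lines A to B, and quiet returns only ok. A shift or turn number past 1, either way, is cut back to 1. Input that does not fit is refused with a message, and nothing moves.
- probe_bus.observe(): the state, without advancing time (a new reading comes with each control period).
- imaging.read_camera(name): name is "scene" or "top" or "wrist"; returns a dict with "image" (480x640x3 uint8, red, green, blue), "fx", "fy", "cx", "cy" (pixels), "pose" (4x4, takes a point from camera to world coordinates). Camera axes: x right, y down, z forward; pixel columns grow to the right and rows downward; lengths in m; the calibration is good to about 2 mm. The wrist camera is an equidistant fisheye: a pixel r from the principal point sees the ray r / f radians off the axis. A picture is of the moment at which its call begins. There is no depth.
- robot.hand_in(): hands the job in; it is judged then, once.
The state is a dict: "time": time; "qpos": joint angles; "qvel": joint speeds; "joint_efforts": joint torques, N m; "tool_pos": TCP position; "tool_rot": TCP orientation; "contact_force": force on the tool from outside, world axes, zero at the start; "torque": the same for the moment, N m; "opening": finger opening in m; "grip_force": force on a finger pad.
Only numpy, scipy, OpenCV 4.12 (cv2) and the standard library are available. Lean on these libraries where they do the work, as an engineer would, in place of code of your own. Each camera call takes 0.05 s, during which the arm holds its last target. There are 200 camera calls.

## Working session

There is one attempt and no reset: what is moved stays moved. The work goes in short steps, Python scripts to look and compute and a tool call to move; the robot and the scene stay as the last step left them, time stands still between calls to the robot, and variables do not carry over. Pictures are saved under pics/ and viewed, at most 13 in all, crops included, and the job is handed in when it is done.

```bash
mkdir -p pics; ls
```

Run:
```python
from cell import robot, imaging, probe_bus
import cv2,numpy as np
np.set_printoptions(precision=4,suppress=True)
o=probe_bus.observe();print(o)
for n in("scene","top","wrist"):
    c=imaging.read_camera(n);cv2.imwrite(f"pics/{n}0.png",c["image"][:,:,::-1]);print(n,c["fx"],c["fy"],c["cx"],c["cy"]);print(c["pose"])
```

```text
cell.py
pics
{'time': 0.0, 'qpos': array([-1.3001,  0.3427,  1.525 , -0.    ,  1.2754, -0.146 ]), 'qvel': array([ 0.0006, -0.0005,  0.0014,  0.0006,  0.0006, -0.0005]), 'joint_efforts': array([  0.001 , -43.125 , -24.4217,   0.0719,   0.0561,  -0.0001]), 'tool_pos': array([ 0.2125, -0.4799,  0.404 ]), 'tool_rot': array([-3.14  , -0.0002,  0.4167]), 'contact_force': array([ 0.4133, -1.6023,  0.269 ]), 'torque': array([-0.0394,  0.0082, -0.0116]), 'grip_force': 0.0, 'opening': 0.09187943393403897}
scene 579.5221450043225 579.5221450043225 321.47441364472024 249.95324631400018
[[-0.6948 -0.4792  0.5363 -0.0865]
 [-0.7191  0.4504 -0.5291  0.5908]
 [ 0.012  -0.7533 -0.6576  0.8748]
 [ 0.      0.      0.      1.    ]]
top 481.4312659199827 481.4312659199827 317.5907107971969 236.13180327698484
[[ 0.0172 -0.9985  0.0511  0.4454]
 [-0.9998 -0.0165  0.0144 -0.0365]
 [-0.0136 -0.0513 -0.9986  1.2339]
 [ 0.      0.      0.      1.    ]]
wrist 371.64829954431775 371.64829954431775 322.7398906478206 236.98840422073243
[[ 0.4043 -0.8796 -0.2507  0.2807]
 [-0.9146 -0.3892 -0.1097 -0.451 ]
 [-0.0011  0.2737 -0.9618  0.385 ]
 [ 0.      0.      0.      1.    ]]
```

View pics/scene0.png

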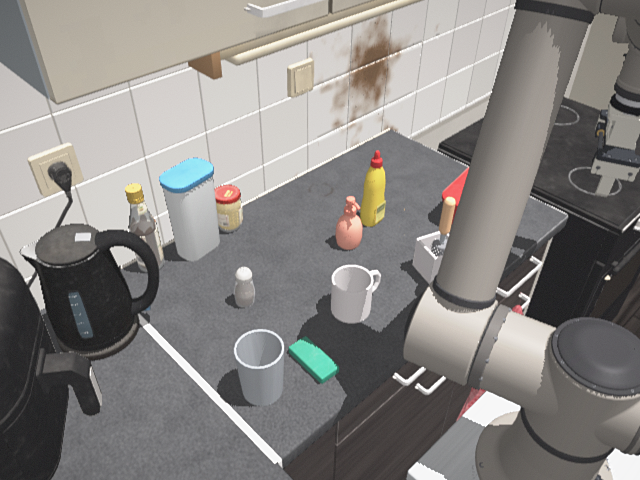

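View pics/top0.png

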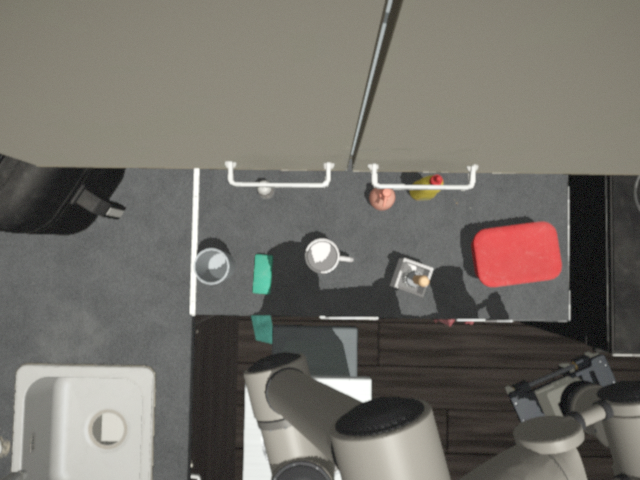

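The scene view shows the tumbler at (260,367), the caddy at (430,255) partly behind the arm, the brush handle with its top near (448,200), and the mug at (352,293). In the top view the tumbler is at (212,266), the caddy at (412,276) and the handle end near (424,281). Next I'll enlarge these areas.

Create h.py:
```python
import numpy as np,cv2
from cell import robot, imaging, probe_bus
np.set_printoptions(precision=4,suppress=True)
def ray(c,u,v):
    d=np.array([(u-c["cx"])/c["fx"],(v-c["cy"])/c["fy"],1.])
    if c.get("fish"):
        r=np.hypot(d[0],d[1]); d=np.array([*(d[:2]/r*np.sin(r)),np.cos(r)])
    d=c["pose"][:3,:3]@d
    return c["pose"][:3,3],d/np.linalg.norm(d)
def plane(c,uv,z):
    o,d=ray(c,*uv); return o+d*(z-o[2])/d[2]
def tri(a,b):
    (o1,d1),(o2,d2)=a,b
    s=np.linalg.lstsq(np.c_[d1,-d2],o2-o1,rcond=None)[0]
    p,q=o1+s[0]*d1,o2+s[1]*d2
    return (p+q)/2,np.linalg.norm(p-q)
def cam(n):
    c=imaging.read_camera(n); c["fish"]=n=="wrist"; return c
```

Run:
```python
import cv2,numpy as np
s=cv2.imread("pics/scene0.png");t=cv2.imread("pics/top0.png")
f=lambda im,x,y,w:cv2.resize(im[y:y+w,x:x+w],(390,390),interpolation=cv2.INTER_CUBIC) 
a=np.hstack([f(s,400,190,100),f(t,382,246,60)])
cv2.imwrite("pics/crop1.png",a)
```

```text
(no output)
```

View pics/crop1.png

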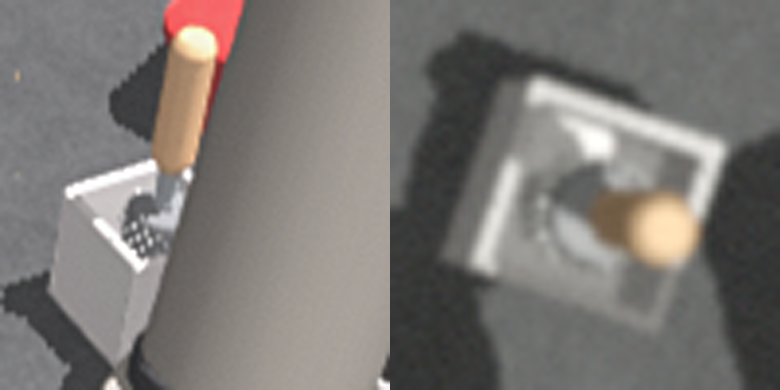

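View pics/wrist0.png

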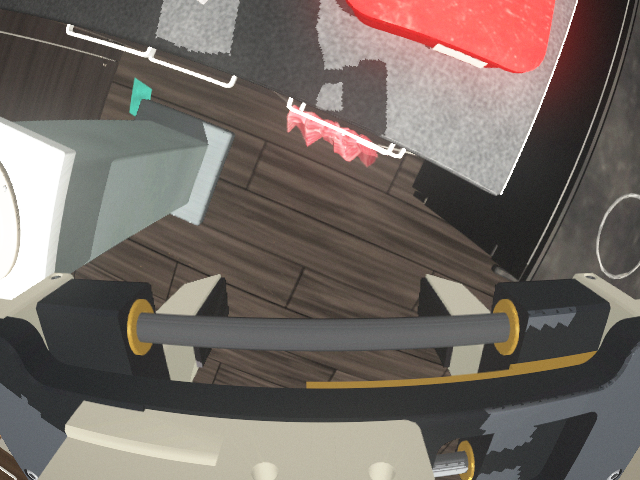

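The crop puts the handle end at scene (450,200) and top (424,281), and the handle's lower end at scene (445,232) and top (414,279). The caddy rim corners in the top view are (404.3,258.3), (433.1,268.3), (422.8,296.5) and (395.8,287.5). In the scene view the left corner is (417.4,238.2) and the front one (435.4,259.2). The wrist picture only shows the red board and the worktop edge.

Run:
```python
from h import *
s=cam("scene");t=cam("top")
def T(n,a,b): print(n,*tri(ray(s,*a),ray(t,*b)))
T("handle end",(450,200.3),(424,281.1))
T("handle low",(444.9,232.3),(414.3,279))
T("cadL",(417.4,238.2),(404.3,258.3))
T("cadF",(435.4,259.2),(395.8,287.5))
C=np.array([plane(t,p,.078) for p in[(404.3,258.3),(433.1,268.3),(422.8,296.5),(395.8,287.5)]])
print(C,C.mean(0)); print(np.linalg.norm(np.diff(C,axis=0,append=C[:1]),axis=1))
print([np.degrees(np.arctan2(*(C[(i+1)%4]-C[i])[1::-1])) for i in range(4)])
T("tumb mouth",(260,349),(212,266)); T("mug mouth",(352,280),(322,256))
for n,p,z in(("liq",(430,188),.15),("pump",(381,198),.1),("salt",(265,188),.09),("board",(518,253),.0),("sponge",(262,274),.02)): print(n,plane(t,p,z))
I=t["image"];S=s["image"]
f=lambda im,x,y,w:cv2.resize(im[y:y+w,x:x+w,::-1],(390,390),interpolation=cv2.INTER_CUBIC)
cv2.imwrite("pics/crop2.png",np.hstack([f(S,225,325,78),f(I,182,236,60)]))
```

```text
handle end [ 0.4051 -0.2527  0.1896] 0.0011118570469256588
handle low [ 0.4039 -0.2487  0.1098] 0.007665876210414219
cadL [ 0.4536 -0.2298  0.0742] 0.003308525684956224
cadF [ 0.3853 -0.209   0.0709] 0.0017656457154870634
[[ 0.4549 -0.2281  0.078 ]
 [ 0.4322 -0.2969  0.078 ]
 [ 0.3647 -0.2728  0.078 ]
 [ 0.3849 -0.2084  0.078 ]] [ 0.4092 -0.2516  0.078 ]
[0.0724 0.0716 0.0675 0.0727]
[np.float64(-108.24768696868695), np.float64(160.32224064677064), np.float64(72.5756052951114), np.float64(-15.712011710026788)]
tumb mouth [0.4284 0.2253 0.1079] 0.0015654792369656856
mug mouth [ 0.4569 -0.0312  0.0784] 0.00017210249897827364
liq [ 0.6139 -0.2728  0.15  ]
pump [ 0.5962 -0.1684  0.1   ]
salt [0.6173 0.108  0.09  ]
board [ 0.4739 -0.5299  0.    ]
sponge [0.4097 0.1195 0.02  ]
```

View pics/crop2.png

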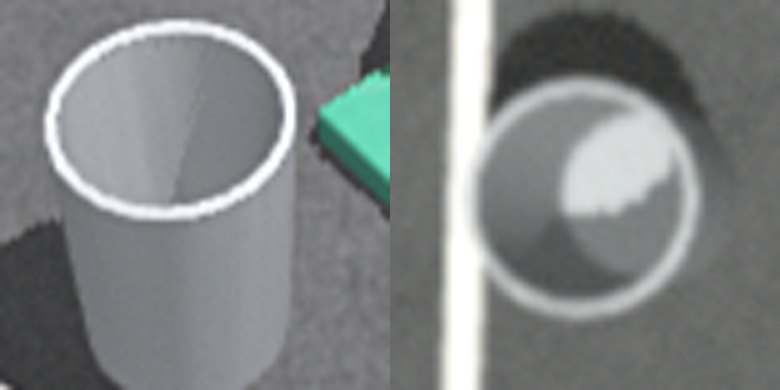

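The tumbler mouth centre comes out at scene (259.2,348.9) and top (212,266.3). That gives about (0.428, 0.225) at a height of 0.11, which fits the text. The brush end at z 0.19 and the caddy at (0.409,-0.252), about 72 mm square, also fit. Next I'll turn to yaw 0 and approach.

Units first: shifts go in shares of 25 cm and turns go in shares of pi/2 rad. So -0.0284 m / 0.25 = -0.1136, 0.024 m / 0.25 = 0.096, 0.104 rad / 1.5708 = 0.0662.

>>> {"name": "jog_arm", "arguments": {"rows": {"moves": [[0, 0, 0, 0, 0, 0.0662], [0, 0, 0, 0, 0, 0.0662], [0, 0, 0, 0, 0, 0.0662], [0, 0, 0, 0, 0, 0.0662], [0.096, -0.1136, 0, 0, 0, 0], [0.096, -0.1136, 0, 0, 0, 0], [0.096, -0.1136, 0, 0, 0, 0], [0.096, -0.1136, 0, 0, 0, 0]]}, "aperture": 0.092, "grip_n": 30}}

```text
time: 0.92
tool_pos: [0.309, -0.3651, 0.4046]
tool_rot: [-3.141, 0.0, -0.0]
contact_force: [1.2, 0.2, 0.3]
opening: 0.0918
grip_force: 0.0
```

>>> {"name": "jog_arm", "arguments": {"rows": {"moves": [[0.096, -0.1136, 0, 0, 0, 0], [0.096, -0.1136, 0, 0, 0, 0], [0.08, -0.1, 0, 0, 0, 0], [0, 0, 0, 0, 0, 0], [0, 0, 0, 0, 0, 0]]}}}

```text
time: 1.33
tool_pos: [0.3771, -0.2834, 0.4047]
tool_rot: [3.141, 0.0, 0.004]
contact_force: [-1.3, -0.5, 0.2]
opening: 0.0917
grip_force: 0.0
```

Run:
```python
from h import *
o=probe_bus.observe();print(o["time"],o["tool_pos"],o["tool_rot"],o["qpos"])
c=cam("wrist");cv2.imwrite("pics/w1.png",c["image"][:,:,::-1])
# predicted pixel of handle end
p=np.linalg.inv(c["pose"])@[.4051,-.2527,.193,1]
th=np.arctan2(np.hypot(*p[:2]),p[2]);print(np.array([c["cx"],c["cy"]])+c["fx"]*th*p[:2]/np.hypot(*p[:2]))
```

```text
1.3333 [ 0.3771 -0.2834  0.4047] [3.1414 0.0001 0.0044] [-0.807   0.2445  1.6628 -0.0002  1.2343  0.7595]
[263.86   221.8977]
```

View pics/w1.png

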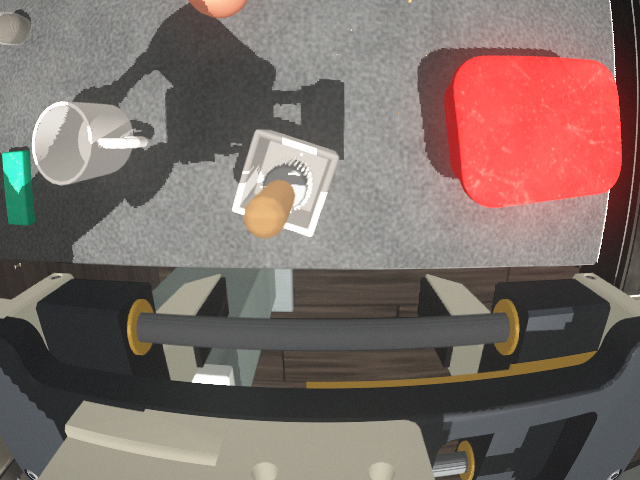

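The wrist view shows the handle end at about (265,216), where I predicted (264,222). The caddy rim corners are near (257,130), (338,158), (312,236) and (234,212). I'll refine the handle and caddy positions from this view.

Run:
```python
from h import *
c=cam("wrist");t=cam("top")
for z in(.18,.19): print(plane(c,(265,216),z))
print(tri(ray(c,265,216),ray(t,424,281.1)))
C=np.array([plane(c,p,.078) for p in[(257,130),(338,158),(312,236),(234,212)]]);print(C,C.mean(0),np.linalg.norm(np.diff(C,axis=0,append=C[:1]),axis=1))
print(plane(c,(285,180),.081))
print(probe_bus.observe()["tool_pos"])
```

```text
[ 0.4049 -0.2524  0.18  ]
[ 0.4071 -0.254   0.19  ]
(array([ 0.4056, -0.2533,  0.1846]), np.float64(0.0005571517099979856))
[[ 0.455  -0.2311  0.078 ]
 [ 0.4311 -0.2979  0.078 ]
 [ 0.3643 -0.2763  0.078 ]
 [ 0.3856 -0.209   0.078 ]] [ 0.409  -0.2536  0.078 ] [0.071  0.0702 0.0706 0.0728]
[ 0.4131 -0.2543  0.081 ]
[ 0.3759 -0.2853  0.4047]
```

To row units: 0.02 m / 0.25 = 0.08, -0.016 m / 0.25 = -0.064.

>>> {"name": "jog_arm", "arguments": {"rows": {"moves": [[0.06, -0.064, 0, 0, 0, 0], [0.0588, -0.0632, 0, 0, 0, 0], [0, 0, 0.08, 0, 0, 0], [0, 0, 0.08, 0, 0, 0], [0, 0, 0.08, 0, 0, 0], [0, 0, 0.08, 0, 0, 0], [0, 0, 0, 0, 0, 0], [0, 0, 0, 0, 0, 0]]}}}

```text
time: 2.15
tool_pos: [0.4055, -0.2537, 0.3243]
tool_rot: [-3.14, 0.002, -0.001]
contact_force: [0.2, -0.0, 0.5]
opening: 0.0915
grip_force: 0.0
```

>>> {"name": "jog_arm", "arguments": {"rows": {"moves": [[0, 0, 0, 0, 0, 0], [0, 0, 0, 0, 0, 0], [0, 0, 0, 0, 0, 0], [0, 0, 0, 0, 0, 0], [0, 0, 0, 0, 0, 0], [0, 0, 0, 0, 0, 0], [0, 0, 0, 0, 0, 0], [0, 0, 0, 0, 0, 0]]}, "aperture": 0.0, "grip_n": 35}}

```text
time: 2.82
tool_pos: [0.4061, -0.2527, 0.3248]
tool_rot: [3.141, -0.0, 0.001]
contact_force: [-0.5, 0.4, -0.0]
opening: 0.0429
grip_force: 0.0
```

>>> {"name": "jog_arm", "arguments": {"rows": {"moves": [[0, 0, 0, 0, 0, 0], [0, 0, 0, 0, 0, 0], [0, 0, 0, 0, 0, 0], [0, 0, 0, 0, 0, 0], [0, 0, 0, 0, 0, 0], [0, 0, 0, 0, 0, 0], [0, 0, 0, 0, 0, 0], [0, 0, 0, 0, 0, 0]]}}}

```text
time: 3.48
tool_pos: [0.406, -0.2527, 0.3246]
tool_rot: [-3.142, 0.0, 0.001]
contact_force: [1.6, 0.7, -1.0]
opening: 0.0234
grip_force: 35.0
```

>>> {"name": "jog_arm", "arguments": {"rows": {"moves": [[0, 0, -0.06, 0, 0, 0], [0, 0, -0.072, 0, 0, 0], [0, 0, -0.08, 0, 0, 0], [0, 0, -0.08, 0, 0, 0], [0, 0, -0.08, 0, 0, 0], [0, 0, -0.08, 0, 0, 0], [0, 0, -0.08, 0, 0, 0], [0, 0, 0, 0, 0, 0]]}}}

```text
time: 4.15
tool_pos: [0.4064, -0.2529, 0.4615]
tool_rot: [3.137, -0.005, 0.001]
contact_force: [0.4, -0.3, -0.6]
opening: 0.0233
grip_force: 35.0
```

Run:
```python
from h import *
for n in("scene","top"):
  c=cam(n);cv2.imwrite(f"pics/{n}2.png",c["image"][:,:,::-1])
print(probe_bus.observe()["opening"],probe_bus.observe()["tool_pos"])
```

```text
0.02314886142920047 [ 0.406  -0.2526  0.4577]
```

View pics/scene2.png

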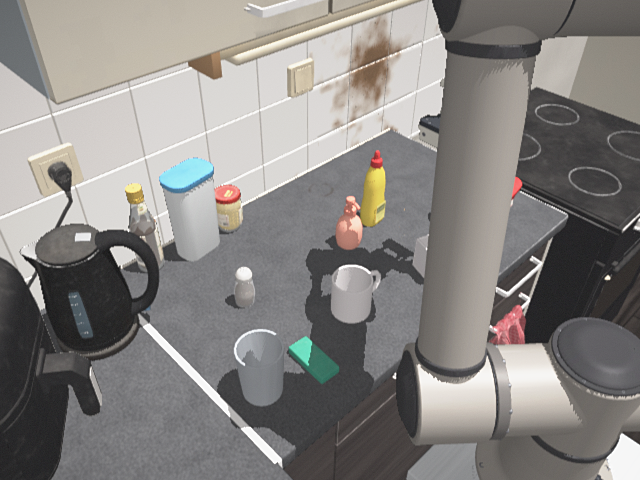

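The opening is held at 23 mm, so the brush is gripped. The arm hides it in the scene view, and the tumbler at (260,367) and mug at (352,293) have not moved. I'm carrying it over to the tumbler.

To row units: -0.036 m / 0.25 = -0.144, -0.034 m / 0.25 = -0.136.

>>> {"name": "jog_arm", "arguments": {"rows": {"moves": [[0.008, -0.08, 0, 0, 0, 0], [0.008, -0.136, 0, 0, 0, 0], [0.008, -0.144, 0, 0, 0, 0], [0.008, -0.144, 0, 0, 0, 0], [0.008, -0.144, 0, 0, 0, 0], [0.008, -0.144, 0, 0, 0, 0], [0.008, -0.144, 0, 0, 0, 0], [0.004, -0.144, 0, 0, 0, 0]]}}}

```text
time: 4.92
tool_pos: [0.4204, 0.019, 0.4562]
tool_rot: [-3.141, 0.003, 0.0]
contact_force: [1.3, 0.0, -1.4]
opening: 0.0234
grip_force: 35.0
```

>>> {"name": "jog_arm", "arguments": {"rows": {"moves": [[0.008, -0.144, 0, 0, 0, 0], [0.008, -0.144, 0, 0, 0, 0], [0.008, -0.144, 0, 0, 0, 0], [0.004, -0.144, 0, 0, 0, 0], [0, -0.136, 0, 0, 0, 0], [0, -0.12, 0, 0, 0, 0], [0, 0, 0, 0, 0, 0], [0, 0, 0, 0, 0, 0]]}}}

```text
time: 5.58
tool_pos: [0.4273, 0.2266, 0.4558]
tool_rot: [3.14, 0.003, 0.004]
contact_force: [0.6, 1.0, -1.7]
opening: 0.0232
grip_force: 35.0
```

Run:
```python
from h import *
for n in("wrist","scene"):
  c=cam(n);cv2.imwrite(f"pics/{n}3.png",c["image"][:,:,::-1])
o=probe_bus.observe();print(o["opening"],o["tool_pos"],o["tool_rot"])
a=cv2.imread("pics/wrist3.png");b=cv2.imread("pics/scene3.png")
cv2.imwrite("pics/c3.png",np.hstack([cv2.resize(a[60:460,120:520],(400,400)),cv2.resize(b[230:430,160:360],(400,400))]))
```

```text
0.02362827838242271 [0.4276 0.2249 0.4565] [3.1402 0.0023 0.0009]
```

View pics/c3.png

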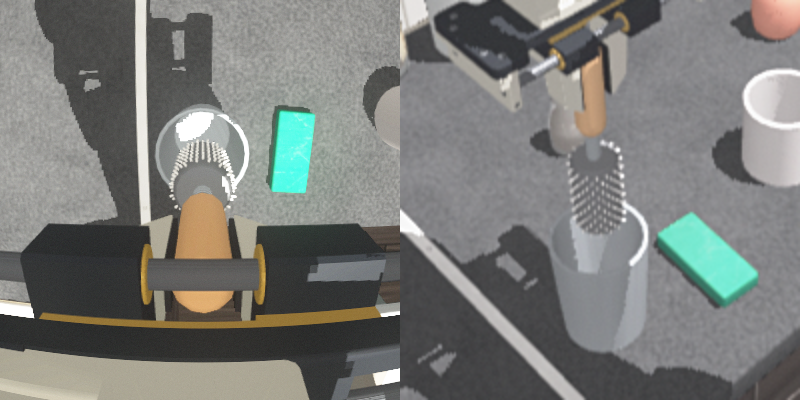

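The left crop shows the brush hanging over the tumbler mouth. In the scene view (right crop) the head top is at scene (258,305) and the foot at about (261,342). I'll check that it is centred.

Run:
```python
from h import *
s=cam("scene");w=cam("wrist");t=cam("top")
print("foot",plane(s,(261,342),.139),"headtop",plane(s,(258,305),.214),"mouth",plane(s,(259.2,348.9),.115),plane(t,(212,266.3),.115))
# wrist crop offset (120,60): tumbler mouth ellipse x156..249,y~106..~200
print("w mouth left/right/top",*[plane(w,p,.115) for p in((276,215),(369,212),(323,166))])
print("w neck",plane(w,(323,250),.214))
```

```text
foot [0.417  0.2293 0.139 ] headtop [0.4263 0.2221 0.214 ] mouth [0.424  0.2291 0.115 ] [0.4283 0.2242 0.115 ]
w mouth left/right/top [0.4303 0.2649 0.115 ] [0.4329 0.1819 0.115 ] [0.4738 0.2229 0.115 ]
w neck [0.4296 0.2231 0.214 ]
```

Allowing for the foot disc's near edge, the foot is centred to within a few mm. I'll descend, watching the force.

To row units: 0.015 m / 0.25 = 0.06.

>>> {"name": "jog_arm", "arguments": {"rows": {"moves": [[0, 0, 0.06, 0, 0, 0], [0, 0, 0.06, 0, 0, 0], [0, 0, 0.06, 0, 0, 0], [0, 0, 0.06, 0, 0, 0], [0, 0, 0.06, 0, 0, 0], [0, 0, 0.06, 0, 0, 0], [0, 0, 0, 0, 0, 0]]}}}

```text
time: 6.42
tool_pos: [0.4272, 0.2241, 0.3652]
tool_rot: [3.14, 0.005, -0.001]
contact_force: [-1.0, -0.8, -1.1]
opening: 0.0235
grip_force: 35.0
```

>>> {"name": "jog_arm", "arguments": {"rows": {"moves": [[0, 0, 0.048, 0, 0, 0], [0, 0, 0.048, 0, 0, 0], [0, 0, 0.048, 0, 0, 0], [0, 0, 0.012, 0, 0, 0], [0, 0, 0, 0, 0, 0], [0, 0, 0, 0, 0, 0]]}}}

```text
time: 6.92
tool_pos: [0.4281, 0.2251, 0.3295]
tool_rot: [-3.141, -0.001, 0.0]
contact_force: [-1.0, 0.2, -2.1]
opening: 0.0235
grip_force: 35.0
```

Run:
```python
from h import *
c=cam("scene");b=c["image"][:,:,::-1]
t=cam("top");cv2.imwrite("pics/c4.png",np.hstack([cv2.resize(b[230:430,160:360],(400,400)),cv2.resize(t["image"][200:340,142:282,::-1],(400,400))]))
```

```text
(no output)
```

View pics/c4.png

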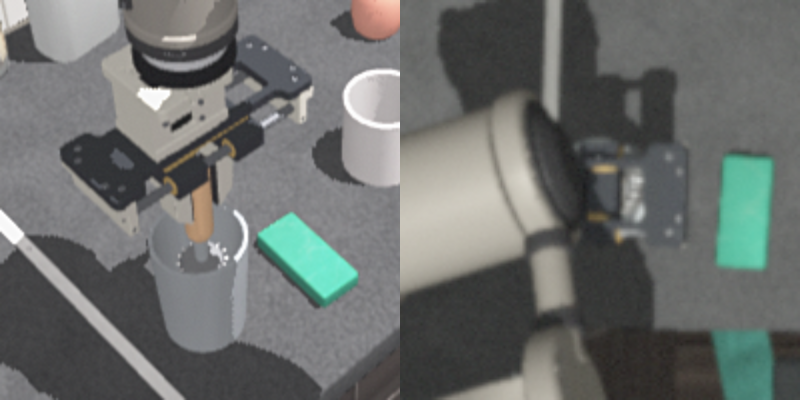

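The brush head is down inside the tumbler, which is still standing (mouth around crop (200,240)). I'll press a little further to feel the bottom.

To row units: 0.003 m / 0.25 = 0.012, 0.002 m / 0.25 = 0.008.

>>> {"name": "jog_arm", "arguments": {"rows": {"moves": [[0, 0, 0.012, 0, 0, 0], [0, 0, 0.008, 0, 0, 0], [0, 0, 0, 0, 0, 0], [0, 0, 0, 0, 0, 0]]}}}

```text
time: 7.35
tool_pos: [0.428, 0.2255, 0.3245]
tool_rot: [-3.141, -0.002, 0.001]
contact_force: [-0.3, 0.6, 5.1]
opening: 0.0234
grip_force: 35.0
```

A contact force of 5 N at the expected height means the bottom is reached. Stroking now.

To row units: -0.018 m / 0.25 = -0.072, -0.017 m / 0.25 = -0.068.

>>> {"name": "jog_arm", "arguments": {"rows": {"moves": [[0, 0, -0.068, 0, 0, 0], [0, 0, -0.072, 0, 0, 0], [0, 0, -0.072, 0, 0, 0], [0, 0, -0.068, 0, 0, 0], [0, 0, 0, 0, 0, 0], [0, 0, 0, 0, 0, 0], [0, 0, 0, 0, 0, 0]]}}}

```text
time: 7.93
tool_pos: [0.4274, 0.2252, 0.3925]
tool_rot: [3.141, 0.002, 0.001]
contact_force: [-0.5, -0.2, -1.6]
opening: 0.0235
grip_force: 35.0
```

>>> {"name": "jog_arm", "arguments": {"rows": {"moves": [[0, 0, 0.068, 0, 0, 0], [0, 0, 0.072, 0, 0, 0], [0, 0, 0.072, 0, 0, 0], [0, 0, 0.048, 0, 0, 0], [0, 0, 0.016, 0, 0, 0], [0, 0, 0, 0, 0, 0], [0, 0, 0, 0, 0, 0], [0, 0, 0, 0, 0, 0]]}}}

```text
time: 8.6
tool_pos: [0.4275, 0.2253, 0.3239]
tool_rot: [3.141, 0.001, 0.001]
contact_force: [-0.7, -0.1, -1.4]
opening: 0.0235
grip_force: 35.0
```

>>> {"name": "jog_arm", "arguments": {"rows": {"moves": [[0, 0, -0.068, 0, 0, 0], [0, 0, -0.072, 0, 0, 0], [0, 0, -0.072, 0, 0, 0], [0, 0, -0.068, 0, 0, 0], [0, 0, 0, 0, 0, 0], [0, 0, 0, 0, 0, 0], [0, 0, 0, 0, 0, 0]]}}}

```text
time: 9.18
tool_pos: [0.4274, 0.2252, 0.3932]
tool_rot: [3.141, 0.002, 0.001]
contact_force: [-0.7, -0.5, -2.7]
opening: 0.0235
grip_force: 35.0
```

To row units: 0.018 m / 0.25 = 0.072, 0.017 m / 0.25 = 0.068.

>>> {"name": "jog_arm", "arguments": {"rows": {"moves": [[0, 0, 0.068, 0, 0, 0], [0, 0, 0.072, 0, 0, 0], [0, 0, 0.072, 0, 0, 0], [0, 0, 0.048, 0, 0, 0], [0, 0, 0.02, 0, 0, 0], [0, 0, 0, 0, 0, 0], [0, 0, 0, 0, 0, 0], [0, 0, 0, 0, 0, 0]]}}}

```text
time: 9.85
tool_pos: [0.4275, 0.2252, 0.3238]
tool_rot: [3.141, 0.002, 0.001]
contact_force: [1.7, 0.7, -1.6]
opening: 0.0235
grip_force: 35.0
```

>>> {"name": "jog_arm", "arguments": {"rows": {"moves": [[0, 0, -0.068, 0, 0, 0], [0, 0, -0.072, 0, 0, 0], [0, 0, -0.072, 0, 0, 0], [0, 0, -0.068, 0, 0, 0], [0, 0, 0, 0, 0, 0], [0, 0, 0, 0, 0, 0], [0, 0, 0, 0, 0, 0]]}}}

```text
time: 10.43
tool_pos: [0.4274, 0.2252, 0.3933]
tool_rot: [3.141, 0.002, 0.001]
contact_force: [-0.3, 0.3, -1.6]
opening: 0.0236
grip_force: 35.0
```

All three strokes are done. I'll lift clear and carry the brush back to the pickup spot.

To row units: 0.036 m / 0.25 = 0.144, 0.034 m / 0.25 = 0.136.

>>> {"name": "jog_arm", "arguments": {"rows": {"moves": [[0, 0, -0.06, 0, 0, 0], [0, 0, -0.072, 0, 0, 0], [0, 0, -0.072, 0, 0, 0], [0, 0, -0.064, 0, 0, 0], [0, 0, 0, 0, 0, 0], [-0.004, 0.08, 0, 0, 0, 0], [-0.004, 0.136, 0, 0, 0, 0], [-0.008, 0.144, 0, 0, 0, 0]]}}}

```text
time: 11.1
tool_pos: [0.4234, 0.135, 0.4593]
tool_rot: [3.141, 0.003, 0.003]
contact_force: [0.1, 0.8, -1.7]
opening: 0.0237
grip_force: 35.0
```

>>> {"name": "jog_arm", "arguments": {"rows": {"moves": [[-0.008, 0.144, 0, 0, 0, 0], [-0.008, 0.144, 0, 0, 0, 0], [-0.008, 0.144, 0, 0, 0, 0], [-0.008, 0.144, 0, 0, 0, 0], [-0.008, 0.144, 0, 0, 0, 0], [-0.008, 0.144, 0, 0, 0, 0], [-0.008, 0.144, 0, 0, 0, 0], [-0.008, 0.144, 0, 0, 0, 0]]}}}

```text
time: 11.77
tool_pos: [0.4073, -0.1543, 0.4597]
tool_rot: [-3.14, 0.002, 0.001]
contact_force: [0.5, 0.5, -0.8]
opening: 0.0234
grip_force: 35.0
```

>>> {"name": "jog_arm", "arguments": {"rows": {"moves": [[-0.004, 0.144, 0, 0, 0, 0], [0, 0.136, 0, 0, 0, 0], [0, 0.12, 0, 0, 0, 0], [0, 0, 0, 0, 0, 0], [0, 0, 0, 0, 0, 0], [0, 0, 0, 0, 0, 0]]}}}

```text
time: 12.27
tool_pos: [0.4069, -0.2523, 0.4601]
tool_rot: [-3.139, 0.002, 0.0]
contact_force: [-0.3, 1.2, -0.8]
opening: 0.0236
grip_force: 35.0
```

Run:
```python
from h import *
o=probe_bus.observe();print(o["tool_pos"])
w=cam("wrist")["image"][:,:,::-1];t=cam("top")["image"][:,:,::-1]
cv2.imwrite("pics/c5.png",np.hstack([cv2.resize(w[60:460,120:520],(400,400)),cv2.resize(t[200:340,340:480],(400,400))]))
```

```text
[ 0.4069 -0.2523  0.4601]
```

View pics/c5.png

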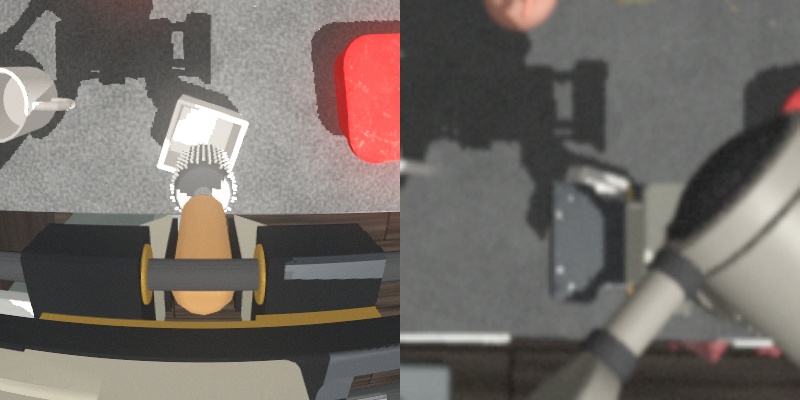

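The wrist crop shows the caddy standing, with rim corners at wrist (300,157), (367,180) and (278,230), and the brush hanging in front of the view as expected.

Run:
```python
from h import *
w=cam("wrist")
a,b,c=[plane(w,p,.078) for p in((300,157),(367,180),(278,230))];print(a,b,c,(b+c)/2,np.linalg.norm(a-b),np.linalg.norm(a-c))
print("neck top of head",plane(w,(323,247),.216))
```

```text
[ 0.4587 -0.2299  0.078 ] [ 0.4363 -0.2958  0.078 ] [ 0.385  -0.2067  0.078 ] [ 0.4106 -0.2512  0.078 ] 0.06960589612642587 0.07730797529369983
neck top of head [ 0.4105 -0.2525  0.216 ]
```

To row units: 0.015 m / 0.25 = 0.06, 0.002 m / 0.25 = 0.008.

>>> {"name": "jog_arm", "arguments": {"rows": {"moves": [[0.008, 0, 0.04, 0, 0, 0], [0, 0, 0.06, 0, 0, 0], [0, 0, 0.06, 0, 0, 0], [0, 0, 0.06, 0, 0, 0], [0, 0, 0.06, 0, 0, 0], [0, 0, 0.06, 0, 0, 0], [0, 0, 0, 0, 0, 0]]}}}

```text
time: 13.0
tool_pos: [0.4086, -0.2515, 0.3736]
tool_rot: [-3.138, 0.004, 0.002]
contact_force: [-0.2, -0.6, -0.9]
opening: 0.0234
grip_force: 35.0
```

>>> {"name": "jog_arm", "arguments": {"rows": {"moves": [[0, 0, 0.06, 0, 0, 0], [0, 0, 0.06, 0, 0, 0], [0, 0, 0.048, 0, 0, 0], [0, 0, 0.016, 0, 0, 0], [0, 0, 0, 0, 0, 0], [0, 0, 0, 0, 0, 0]]}}}

```text
time: 13.5
tool_pos: [0.4094, -0.2526, 0.3314]
tool_rot: [3.141, -0.001, 0.001]
contact_force: [-0.2, -0.3, -0.7]
opening: 0.0236
grip_force: 35.0
```

To row units: 0.003 m / 0.25 = 0.012.

>>> {"name": "jog_arm", "arguments": {"rows": {"moves": [[0, 0, 0.012, 0, 0, 0], [0, 0, 0.012, 0, 0, 0], [0, 0, 0, 0, 0, 0], [0, 0, 0, 0, 0, 0]]}}}

```text
time: 13.83
tool_pos: [0.4091, -0.2527, 0.3248]
tool_rot: [3.141, -0.0, 0.001]
contact_force: [-0.9, 0.3, -1.3]
opening: 0.0234
grip_force: 35.0
```

To row units: 0.0015 m / 0.25 = 0.006.

>>> {"name": "jog_arm", "arguments": {"rows": {"moves": [[0, 0, 0.006, 0, 0, 0], [0, 0, 0, 0, 0, 0], [0, 0, 0, 0, 0, 0]]}}}

```text
time: 14.08
tool_pos: [0.4092, -0.2528, 0.3237]
tool_rot: [3.141, -0.001, 0.001]
contact_force: [-1.1, -0.9, 3.4]
opening: 0.0235
grip_force: 35.0
```

>>> {"name": "jog_arm", "arguments": {"rows": {"moves": [[0, 0, 0, 0, 0, 0], [0, 0, 0, 0, 0, 0], [0, 0, 0, 0, 0, 0], [0, 0, 0, 0, 0, 0], [0, 0, 0, 0, 0, 0], [0, 0, 0, 0, 0, 0], [0, 0, 0, 0, 0, 0], [0, 0, 0, 0, 0, 0]]}, "aperture": 0.08}}

```text
time: 14.75
tool_pos: [0.4091, -0.2527, 0.3232]
tool_rot: [3.142, 0.0, 0.001]
contact_force: [0.7, -0.1, 0.1]
opening: 0.0721
grip_force: 0.0
```

>>> {"name": "jog_arm", "arguments": {"rows": {"moves": [[0, 0, -0.06, 0, 0, 0], [0, 0, -0.08, 0, 0, 0], [0, 0, -0.08, 0, 0, 0], [0, 0, -0.08, 0, 0, 0], [0, 0, -0.06, 0, 0, 0], [-0.1, 0, 0, 0, 0, 0], [-0.12, 0, 0, 0, 0, 0], [0, 0, 0, 0, 0, 0]]}}}

```text
time: 15.42
tool_pos: [0.3511, -0.252, 0.4132]
tool_rot: [-3.141, 0.002, 0.0]
contact_force: [1.3, -0.3, 1.1]
opening: 0.0799
grip_force: 0.0
```

Run:
```python
from h import *
w=cam("wrist")["image"][:,:,::-1];t=cam("scene")["image"][:,:,::-1]
cv2.imwrite("pics/c6.png",np.hstack([cv2.resize(w[60:460,120:520],(400,400)),cv2.resize(t[160:420,220:480],(400,400))]))
```

```text
(no output)
```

View pics/c6.png

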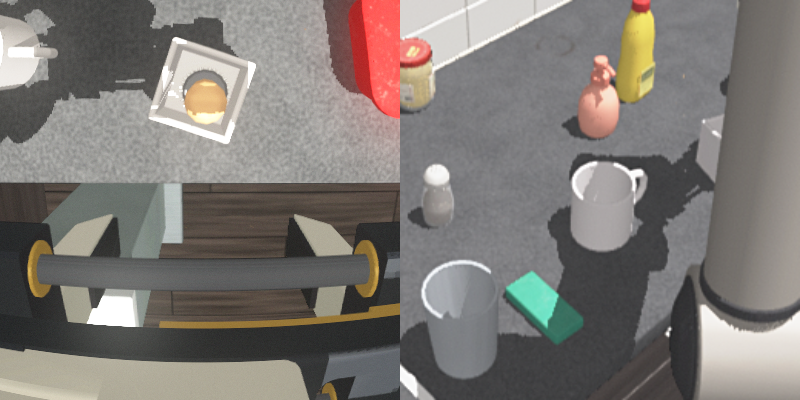

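The brush stands upright in the middle of the caddy, with its handle at crop (206,100). The tumbler, mug and other items are all standing and the gripper is clear, so I'm handing in.

```bash
python3 -c "
from cell import robot, imaging, probe_bus
print(robot.hand_in())"
```

```text
the job is handed in; nothing more can be done
None
```

I scrubbed the tumbler with three full strokes, stood the brush back in its caddy head down and let go of it, and handed the job in at about 15.5 s; nothing was knocked over in the last pictures, but hand-in gave no verdict.

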